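# Clip the eye occluder's snap hook onto the D-ring

## Task

Clip the eye occluder onto the D-ring on the table: push the sprung gate of its snap hook against one upright leg of the ring until the leg is inside and the gate has snapped shut behind it, then, still holding the grip, tug it straight back gently so that the leg bears on the inside of the shut gate. Never force the hook against the ring, leave the other things alone, and finally let go with the occluder lying flat on the table, still clipped on.

Things in the scene. Friction and masses are not known exactly. Their poses are not given: they have to be found in the camera images.
- occluder_grip (a point): Centre of the blue grip of the eye occluder, a loose paddle (about 110 g) lying flat on the table. The grip is a bar 90 mm long (x), 18 mm wide (y), 20 mm high; this point is 10 mm above the occluder's underside. x points along the grip to the snap hook, y to the left, z up. Behind it a black disc, 62 mm across, 6 mm thick, is centred at x = -88 mm. Grip to hook is one rigid piece.
- hook_base (a point): Middle of the inside of the hook's base, 54 mm ahead (x) of the grip's centre, same height and axes. The hook is a level U of 8 mm round steel bar, open to +x, with prongs along y = +15 and -15 mm (22 mm clear between). A ring leg that is fully in meets this base with its centre at x = 3.5 mm from here (57.5 mm from the grip's centre).
- hook_mouth (a point): Middle of the mouth of the hook, on the shut gate's centre line, 90 mm ahead (x) of the grip's centre, same height and axes. The end of the +y prong is bent in to form a nose, tip at y = 6 mm, x = 5 to 13 mm. The opening for a leg is y = -11 to +6 mm; it enters best at y = -3 to +2 mm, pushed straight in along x, and first touches the gate with its centre at x = 6.5 mm.
- gate (a joint): Angle of the brass gate, a 6 mm bar across the mouth hinged on the -y prong (rad): 0 = shut, grows as it swings in towards the grip, to 1.45. Sprung shut, cannot swing outwards. A leg pushed in meets 4 to 8 N until the gate snaps shut behind it, with its centre 68 to 60 mm from the grip's centre; pulled back, it bears on the inside of the shut gate at about 83 mm.
- track: Flat dark track plate (60 x 84 mm, flush) fixed to the table, carrying a red D-ring. Origin on the table at its middle. x is level, square to the ring's plane, pointing away from the robot (within 0.35 rad of straight ahead); y to the ring's left leg. The ring is clamped immovably somewhere within 10 mm either way along the track's x from this origin: where is not measured, only seen or felt.
- ring_mid (a point): The track's middle, 10 mm above the table; axes as the track's. The D-ring has two upright legs of 7 mm round bar, leg_left at y = +20 mm and leg_right at y = -20 mm, at x = -10 to +10 mm (not measured), joined by an arch; 40 mm high, straight to 28 mm; steel foot 16 mm deep, 5 mm high. Either leg may be used: pushing the hook along +x, one prong goes through the ring, the other outside.
- occluder: The whole eye occluder, with its gate: as occluder_grip, but this origin is on its underside, 10 mm below the grip's centre.
- eye_model: White eyeball with a blue iris on a black foot, 107 mm tall, 70 mm wide, loose; origin under its centre. Leave alone.
- pump_bottle: Green pump bottle with a white pump head, 150 mm tall, 60 mm across, loose; origin under its centre. Leave alone.
- drop_bottle: Small white bottle with a red cap, 60 mm tall, 32 mm across, loose; origin under its centre. Leave alone.
- lens_case: Contact-lens case, 74 mm long (y), 30 mm wide, 18 mm high, loose; origin under its centre. Leave alone.
There are look-alikes about, which are no part of the job. What is shaped like the occluder but orange or red is not meant.

How it is judged:
By the outcome, as a careful person would: the job done as asked, in the order asked, and still so for the second after the job is handed in, with the robot touching nothing.
It also fails if it takes over 51 s, if anything falls off the work surface, if the arm or the gripper's body presses on something with over 40 N, if the wrist force passes 120 N, or if a joint passes its speed limit or range.

## Robot

A 6-joint arm with a two-finger parallel gripper is mounted at the origin on the work surface. World frame = base frame: x ahead of the robot, y to its left, z up, the work surface at z = 0. Lengths are in m, angles in rad, forces in N, time in s.
With the tool pointing down it reaches from about 0.3 to 0.825 m from the base axis. Payload 5.4 kg.
Tool frame: the origin (TCP) lies at the very end of the fingers, on their centre line; the grasp point (between the pads) lies 19 mm behind it; z points along the fingers, y is the line along which they close (so a half turn about z gives the same grasp; the last joint's range is limited). The gripper opens to 92 mm and grips with 3 to 60 N. Pads are 20 mm wide; open, the fingers measure 128 mm over their backs; the gripper's body (75 mm by 189 mm) begins 69 mm behind the grasp point.
Start: joints at [-1.321, 0.158, 1.597, -0, 1.386, -0.21], TCP at [0.255, -0.515, 0.215] pointing down, gripper open.
Joint ranges: [-2.91, 2.91], [-0.94, 2.29], [0.18, 2.7], [-1.29, 4.43], [0.17, 2.64], [-3, 3]. Speed limits (rad/s): [2.57, 2.57, 3.14, 3.14, 3.14, 3.14].

## Interface

Orientations are given as a rotation vector (axis times angle).
In Python, from workcell import bot gives the robot as it stands. Calls block until the motion is done:
- bot.goto(position, orientation): joint-space move of the TCP to a pose.
- bot.line_to(position, rot=None, max_speed=0.15): straight line of the TCP; rot=None keeps the orientation; max_speed is the mean speed in m/s.
- bot.set_joints(angles): joint-space move.
- bot.set_gripper(opening, newtons=None): opening from 0.0 (shut) to 1.0 (fully open); newtons is the grip in N (None keeps the last); returns when the fingers have stopped.
- bot.hold(seconds).
- bot.inverse_kinematics(position, orientation): joint angles nearest the present ones, or None.
- bot.read_camera(name): name is "scene" or "top" or "wrist"; returns a dict with "pixels" (420x560x3 uint8, blue, green, red), "fx", "fy", "cx", "cy" (pixels), "k1" (the pictures are not rectified: a ray, as slopes to the right and down, at radius r is drawn at 1 + k1 r^2 times it, then the intrinsics apply), "R" (3x3) and "t" (3): a world point X has camera coordinates R X + t. Camera axes: x right, y down, z forward; pixel columns grow to the right and rows downward; lengths in m; the calibration is good to about 2 mm. A picture is of the moment at which its call begins. There is no depth.
A pose or a line that the arm cannot do raises bot.MotionError and nothing moves.
- bot.job_done(): hands the job in; it is judged then, once.
Readings, each from a call of its own:
- bot.current_clock(): time.
- bot.current_joints(): joint angles.
- bot.current_joint_vel(): joint speeds.
- bot.current_effort(): joint torques, N m.
- bot.current_ee_pos(): TCP position.
- bot.current_tool_rot(): TCP orientation.
- bot.current_contact_force(): force on the tool from outside, world axes, zero at the start.
- bot.current_ft_torque(): the same for the moment, N m.
- bot.current_opening(): opening from 0.0 (shut) to 1.0 (fully open).
- bot.current_grip_force(): force on a finger pad.
Only numpy, scipy, OpenCV 4.12 (cv2) and the standard library are available. Lean on these libraries where they do the work, as an engineer would, in place of code of your own. Each camera call takes 0.05 s, during which the arm holds its last target. There are 200 camera calls.

## Working session

There is one attempt and no reset: what is moved stays moved. The work goes in short steps, each a Python script; the robot and the scene stay as the last script left them, time stands still between calls to the robot, and variables do not carry over. Pictures are saved under pics/ and viewed, at most 10 in all, crops included, and the job is handed in when it is done.

```bash
mkdir -p pics; ls; cat > h.py <<'E'
import numpy as np, cv2
from workcell import bot
def cam(n, save=None):
    c=bot.read_camera(n); np.savez(f'pics/{save or n}.npz',**c); cv2.imwrite(f'pics/{save or n}.png',c['pixels']); return c
def ray(c,u,v):
    d=np.array([(u-c['cx'])/c['fx'],(v-c['cy'])/c['fy']]); s=d.copy()
    for _ in range(20): s=d/(1+c['k1']*(s@s))
    R=np.array(c['R']); t=np.array(c['t'])
    return -R.T@t, R.T@np.array([s[0],s[1],1.])
def at_z(c,u,v,z):
    o,d=ray(c,u,v); return o+d*(z-o[2])/d[2]
def proj(c,X):
    p=np.array(c['R'])@np.array(X)+np.array(c['t']); s=p[:2]/p[2]; s=s*(1+c['k1']*(s@s))
    return s[0]*c['fx']+c['cx'], s[1]*c['fy']+c['cy']
E
python3 - <<'E'
from h import *
a=cam('top','top0'); b=cam('scene','scene0')
for c in (a,b): print(c['fx'],c['k1'],-np.array(c['R']).T@np.array(c['t']))
print(bot.current_clock(), bot.current_tool_rot())
for c,n in((a,'top0'),(b,'scene0')):
    cv2.imwrite(f'pics/{n}_v.png',cv2.resize(c['pixels'],(784,588),interpolation=cv2.INTER_CUBIC))
E
```

```text
pics
450.4249856550565 -0.1203663630136961 [ 0.41407488 -0.09065654  1.55382767]
489.5440331349856 -0.04878345442443748 [ 1.30766826 -0.03953198  1.23438973]
0.1 [-3.05725584e+00 -7.15500018e-01  9.81166469e-05]
```

View pics/top0_v.png

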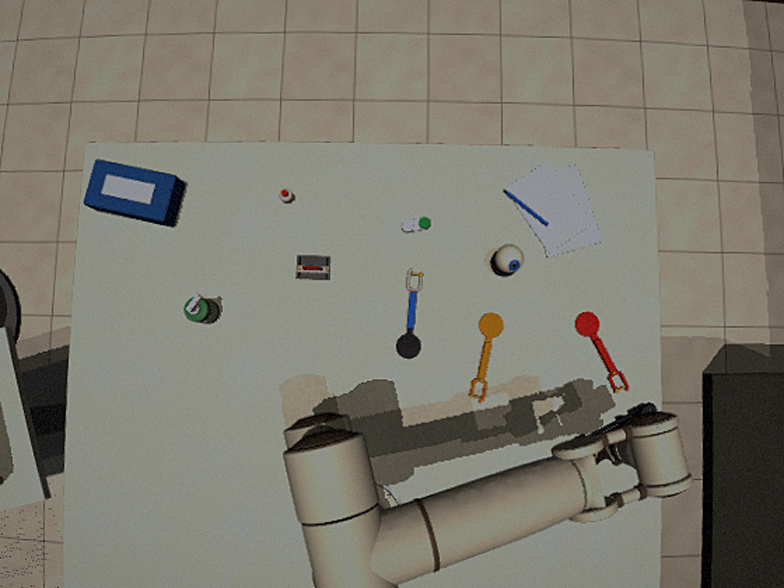

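View pics/scene0_v.png

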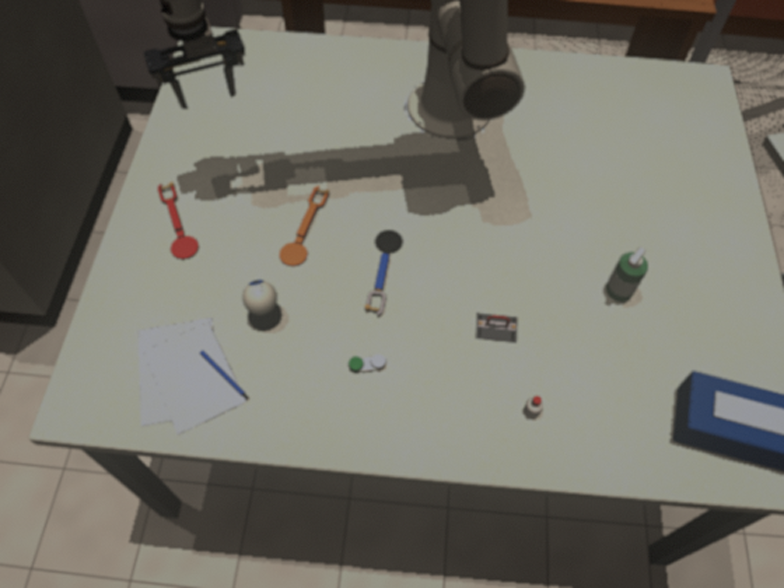

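The top view shows the blue occluder with its disc at (408,346), grip at (412,310) and mouth at about (415,272), in 784-wide pixels. The track and ring are at (313,267). The orange and red look-alikes are to the right, and the pump bottle is at (200,308).

```bash
python3 - <<'E'
from h import *
a=dict(np.load('pics/top0.npz')); b=dict(np.load('pics/scene0.npz'))
def p(c,u,v,z): return at_z(c,u/1.4,v/1.4,z).round(4)[:2]
print('disc',p(a,408,346,.006),p(b,389,241,.006))
print('grip',p(a,412,310,.02),p(b,382.5,271,.02))
print('mouth',p(a,415,271,.01),p(b,375,307,.01))
print('track',p(a,313,267,0),p(b,497,327,0)); print('pump',p(a,207,310,.0))
cr=np.hstack([cv2.resize(a['pixels'][165:265,200:320],None,fx=3.3,fy=3.3,interpolation=cv2.INTER_CUBIC)])
cv2.imwrite('pics/crop0.png',cr)
# go above the ring/occluder with wrist cam
from scipy.spatial.transform import Rotation as Ro
print(Ro.from_rotvec(bot.current_tool_rot()).as_matrix().round(3))
c=bot.read_camera('wrist'); R=np.array(c['R']);print('wristcam pos',-R.T@np.array(c['t']),R.round(3),c['fx'])
E
```

```text
disc [ 0.432  -0.1143] [ 0.4347 -0.1112]
grip [ 0.5194 -0.1225] [ 0.5233 -0.1167]
mouth [ 0.6167 -0.1286] [ 0.6063 -0.124 ]
track [0.6237 0.1253] [0.6229 0.1291]
pump [0.5111 0.3884]
[[ 0.896  0.444 -0.   ]
 [ 0.444 -0.896  0.002]
 [ 0.    -0.002 -1.   ]]
wristcam pos [ 0.31545309 -0.48420578  0.38476484] [[ 0.444 -0.896 -0.   ]
 [-0.869 -0.431  0.243]
 [-0.218 -0.107 -0.97 ]] 317.4858776840307
```

```bash
cat >> h.py <<'E'
from scipy.spatial.transform import Rotation as Ro
def rot(yaw): return (Ro.from_euler('z',yaw)*Ro.from_euler('x',np.pi)).as_rotvec()
E
python3 - <<'E'
from h import *
bot.goto([0.52,0.115,0.2],rot(0)); bot.hold(.3); c1=cam('wrist','w_track')
print(bot.current_clock(), bot.current_joints())
bot.goto([0.51,-0.12,0.16],rot(-.07)); bot.hold(.3); c2=cam('wrist','w_occ')
print(bot.current_clock(), bot.current_joints())
cv2.imwrite('pics/w1.png',cv2.resize(c1['pixels'],(784,588),interpolation=cv2.INTER_CUBIC))
cv2.imwrite('pics/w2.png',cv2.resize(c2['pixels'],(784,588),interpolation=cv2.INTER_CUBIC))
E
```

```text
2.9333 [-9.85349894e-03  5.99206835e-02  1.73308299e+00 -3.42731167e-05
  1.34859505e+00  1.56132200e+00]
4.225 [-4.60591430e-01  7.47883994e-02  1.79898457e+00  5.14224906e-05
  1.26758483e+00  1.17890189e+00]
```

View pics/w1.png

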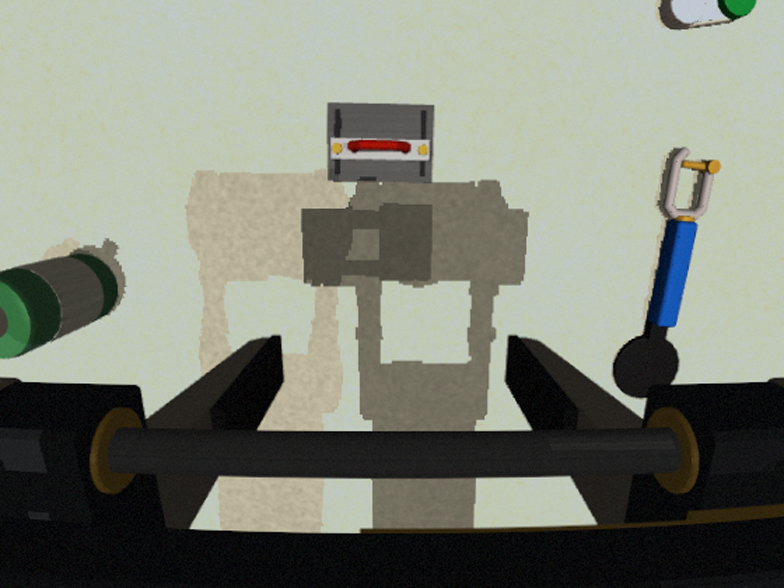

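View pics/w2.png

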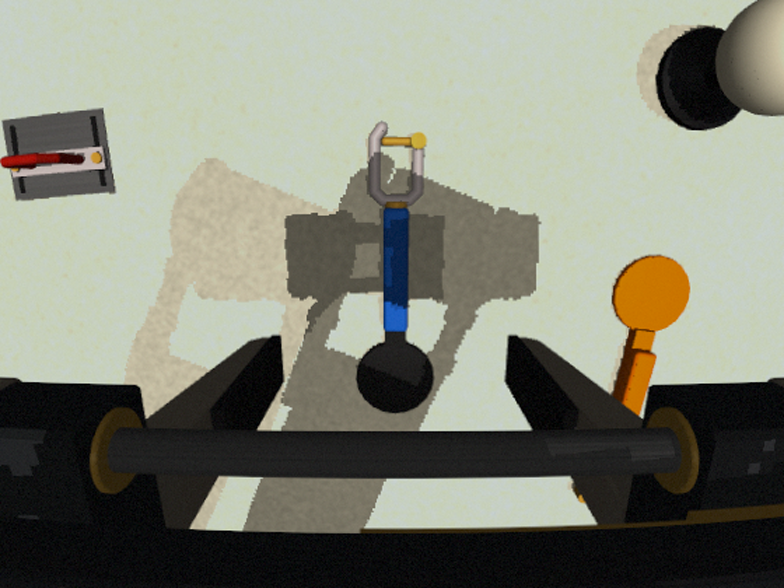

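The first wrist view shows the track plate, with corners about (328,102), (434,105), (432,183) and (328,180), and the foot strip centred at (381,149). In the second, the blue grip runs from (397,207) to (396,331), with the disc at (395,376) and the gate hinge at (418,141).

```bash
python3 - <<'E'
from h import *
a=dict(np.load('pics/w_track.npz')); b=dict(np.load('pics/w_occ.npz'))
def p(c,u,v,z): return at_z(c,u/1.4,v/1.4,z)[:2]
q=[p(a,u,v,0) for u,v in((328,102),(434,105),(432,183),(328,180.5))]
print('plate',np.round(q,4),np.mean(q,0)); 
f=[p(a,337,149,.0065),p(a,423,150,.0065)]; print('bolts',np.round(f,4),np.mean(f,0), np.arctan2(*( (f[0]-f[1])*[-1,1])))
r=[p(a,351,146,.034),p(a,409,146,.034)]; print('ring top',np.round(r,4),np.mean(r,0))
print('grip ends',p(b,397,208,.02),p(b,396,331,.02),'disc',p(b,395,376.5,.006),'gate',p(b,418,141,.01),p(b,397,189,.01))
# colour masks
im=b['pixels'].astype(int); m=((im[...,0]-im[...,2]>50)&(im[...,0]-im[...,1]>20)).astype(np.uint8)
n,l,s,ce=cv2.connectedComponentsWithStats(m); i=1+np.argmax(s[1:,4]); print(s[i],ce[i])
pts=np.argwhere(l==i)[:,::-1]
W=np.array([at_z(b,u,v,.02)[:2] for u,v in pts]); c,sz,ang=cv2.minAreaRect((W*1000).astype(np.float32)); print('grip rect',c,sz,ang)
cv2.imwrite('pics/c1.png',cv2.resize(a['pixels'][60:145,215:330],None,fx=6,fy=6,interpolation=cv2.INTER_CUBIC))
E
```

```text
plate [[0.6541 0.1666]
 [0.6517 0.0832]
 [0.5914 0.0838]
 [0.5935 0.1683]] [0.62265826 0.12548597]
bolts [[0.6176 0.1596]
 [0.6167 0.0919]] [0.61717424 0.1257268 ] -0.012806967721008625
ring top [[0.6174 0.146 ]
 [0.6173 0.1039]] [0.61735196 0.12493526]
grip ends [ 0.56390227 -0.12476628] [ 0.47525745 -0.1181377 ] disc [ 0.43297829 -0.11460954] gate [ 0.60817795 -0.14234515] [ 0.57666248 -0.12570391]
[ 274  149   18   88 1475] [282.01966102 192.16949153]
grip rect (519.671875, -120.51636505126953) (16.467636108398438, 88.0902328491211) 85.79569244384766
```

View pics/c1.png

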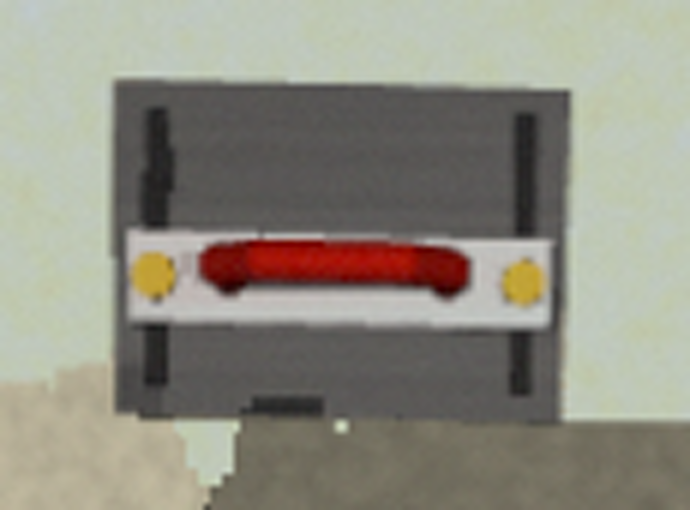

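```bash
python3 - <<'E'
from h import *
g=np.array([0.5200,-0.1213]); r=rot(-.075)
bot.set_gripper(.6,30)
bot.goto([*g,.05],r); bot.line_to([*g,.003],max_speed=.08)
print('f',bot.current_contact_force(), bot.current_ee_pos())
bot.set_gripper(0,35); bot.hold(.2)
print(bot.current_opening(),bot.current_grip_force(),bot.current_contact_force())
bot.line_to([*g,.07],max_speed=.1)
print(bot.current_opening(),bot.current_contact_force())
psi=-.023; leg=np.array([.6165,.1055]); ex=np.array([np.cos(psi),np.sin(psi)]); ey=np.array([-ex[1],ex[0]])
q=leg-.130*ex+.0005*ey
bot.goto([*q,.07],rot(psi)); bot.line_to([*q,.007],max_speed=.06); bot.hold(.3)
print(bot.current_clock(),bot.current_ee_pos(),bot.current_contact_force())
c=cam('wrist','w3'); cv2.imwrite('pics/w3v.png',cv2.resize(c['pixels'][60:210,190:390],(800,600),interpolation=cv2.INTER_CUBIC))
E
```

```text
f [-0.37991264 -0.44372313  0.01885763] [ 0.52011917 -0.12134828  0.00301358]
0.19137572725196653 34.999982714653015 [-0.43474418  1.33451069  2.12478201]
0.1864606583754857 [-0.24809186  0.71240349 -1.26843104]
10.2667 [0.48669404 0.10899238 0.00719475] [ 0.32287673  0.54668743 -1.64244734]
```

View pics/w3v.png

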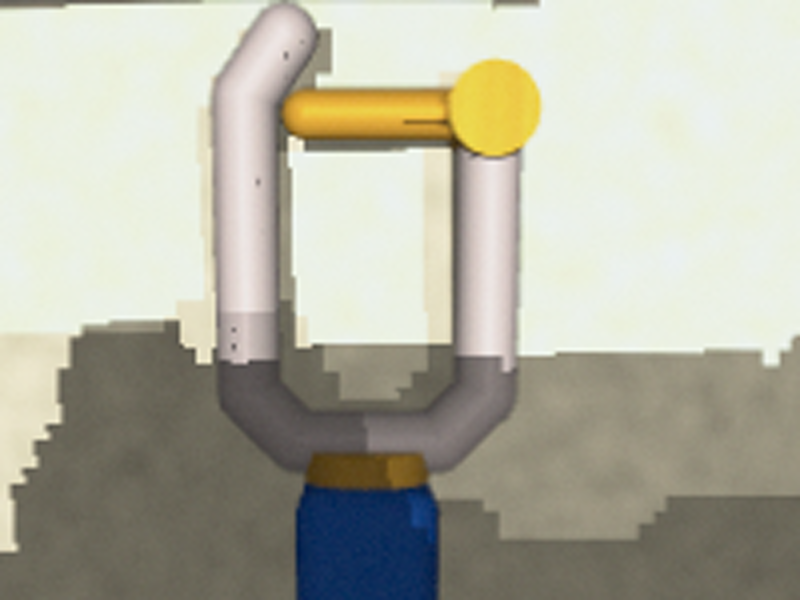

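The hook is held straight and the gate is shut, with the mouth at crop (370,110). The ring lies just above this crop, so I'll crop higher.

```bash
python3 - <<'E'
from h import *
c=dict(np.load('pics/w3.npz')); cv2.imwrite('pics/w3b.png',cv2.resize(c['pixels'][0:120,190:350],(800,600),interpolation=cv2.INTER_CUBIC))
psi=-.023; leg=np.array([.6165,.1055])
for z in (.006,.02,.035): print(z,[ (u-190)*5 for u in proj(c,[*leg,z])[:1]], proj(c,[*leg,z])[1]*5)
E
```

```text
0.006 [np.float64(466.80072273278626)] 33.51365073726129
0.02 [np.float64(468.016201466705)] -25.309352088493995
0.035 [np.float64(469.59143243284245)] -101.28659776150585
```

View pics/w3b.png

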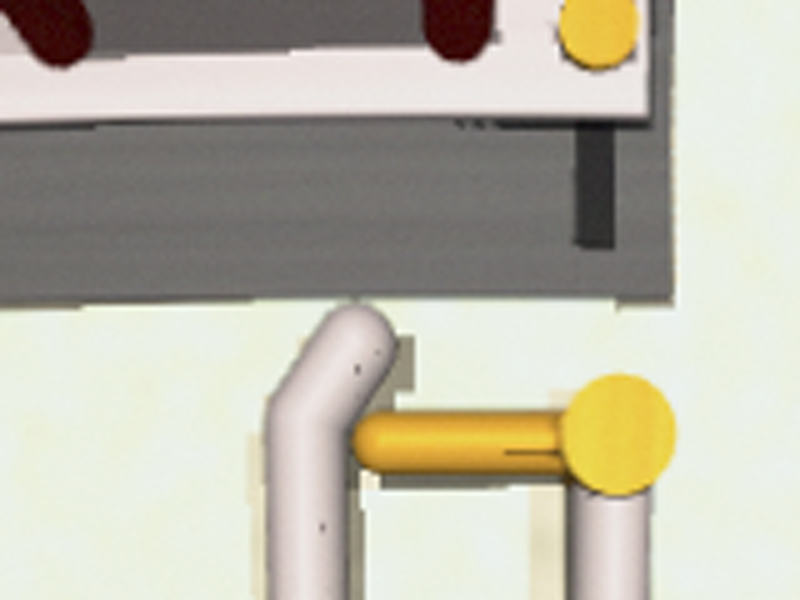

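The leg is about 0 to 0.5 mm to the side of the hook axis, which is well inside the −3 to +2 mm window. I'll push in guarded steps.

```bash
cat > push.py <<'E'
from h import *
psi=-.023; leg=np.array([.6165,.1055]); ex=np.array([np.cos(psi),np.sin(psi)]); ey=np.array([-ex[1],ex[0]])
q=leg+.0005*ey+.0006*ey   # axis line, leg seen ~0.8 mm further left
def P(d,z=.007): return [*(q-d*ex),z]
def F(): f=bot.current_contact_force(); return np.array(f[:2])@ex, np.array(f[:2])@ey, f[2]
E
python3 - <<'E'
from push import *
bot.line_to(P(.130),rot(psi),max_speed=.05); bot.line_to(P(.101),max_speed=.05); bot.hold(.1)
f0=F(); print('f0',np.round(f0,2),bot.current_clock())
d=.101; log=[]
while d>.0600:
    d-=.0015 if d>.07 else .001
    bot.line_to(P(d),max_speed=.03); f=np.array(F())-f0; log.append((round(d*1e3,1),*f.round(1)))
    if f[0]<-13 or abs(f[1])>10: print('STOP');break
print(log,bot.current_clock(),bot.current_opening())
bot.hold(.1);print(np.array(F())-f0)
c=cam('wrist','w4'); cv2.imwrite('pics/w4v.png',cv2.resize(c['pixels'][40:190,190:390],(800,600),interpolation=cv2.INTER_CUBIC))
E
```

```text
f0 [-0.05  0.28 -1.44] 11.4
[(99.5, np.float64(0.8), np.float64(0.1), np.float64(1.0)), (98.0, np.float64(0.3), np.float64(-0.3), np.float64(0.2)), (96.5, np.float64(0.6), np.float64(-0.8), np.float64(-0.2)), (95.0, np.float64(-0.1), np.float64(-1.1), np.float64(0.4)), (93.5, np.float64(-3.2), np.float64(0.1), np.float64(1.4)), (92.0, np.float64(-5.2), np.float64(-0.9), np.float64(1.8)), (90.5, np.float64(-5.4), np.float64(-0.7), np.float64(2.1)), (89.0, np.float64(-5.9), np.float64(-0.9), np.float64(3.0)), (87.5, np.float64(-5.9), np.float64(-0.6), np.float64(3.3)), (86.0, np.float64(-5.4), np.float64(-1.7), np.float64(1.0)), (84.5, np.float64(-7.1), np.float64(-1.3), np.float64(0.1)), (83.0, np.float64(-6.9), np.float64(-1.4), np.float64(0.1)), (81.5, np.float64(-5.2), np.float64(-1.9), np.float64(0.5)), (80.0, np.float64(-5.8), np.float64(-2.2), np.float64(-0.7)), (78.5, np.float64(-5.6), np.float64(-2.8), np.float64(0.5)), (77.0, np.float64(-5.4), np.float64(-4.0), np.float64(-0.2)), (75.5, np.float64(-4.1), np.float64(-3.7), np.float64(-0.0)), (74.0, np.float64(-3.9), np.float64
[... 186 characters left out ...]
(-4.9), np.float64(-2.6)), (68.5, np.float64(-0.4), np.float64(-5.5), np.float64(-1.3)), (67.5, np.float64(-0.5), np.float64(-5.3), np.float64(-1.5)), (66.5, np.float64(-0.2), np.float64(0.1), np.float64(-0.5)), (65.5, np.float64(-0.9), np.float64(-0.3), np.float64(-0.4)), (64.5, np.float64(-0.5), np.float64(-0.1), np.float64(0.8)), (63.5, np.float64(0.7), np.float64(-0.6), np.float64(-0.7)), (62.5, np.float64(0.0), np.float64(-0.8), np.float64(-0.1)), (61.5, np.float64(0.1), np.float64(0.6), np.float64(0.6)), (60.5, np.float64(-0.2), np.float64(-0.8), np.float64(0.3)), (59.5, np.float64(0.1), np.float64(-0.5), np.float64(0.8))] 19.15 0.18944704652584693
[-0.47014405  0.47338015  0.79134721]
```

View pics/w4v.png

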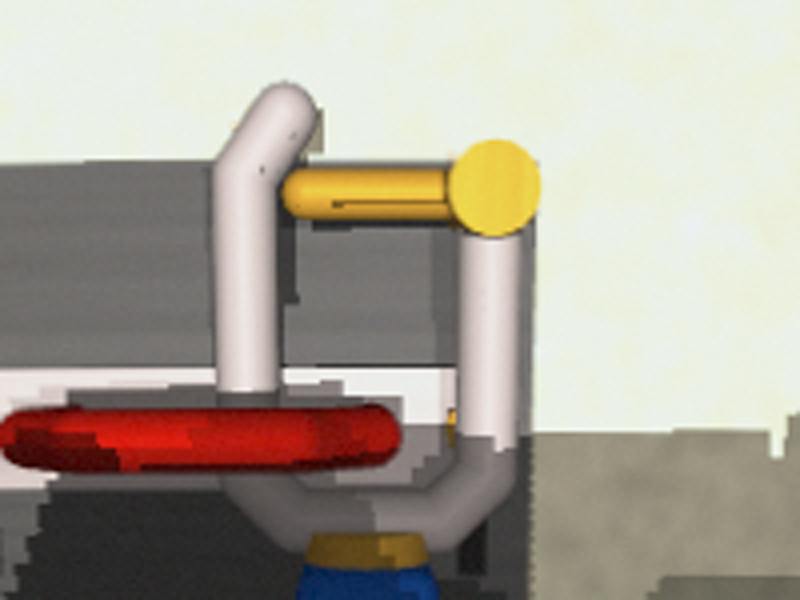

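The gate snapped shut behind the right leg at about 67 mm and the picture confirms it is closed. Next is the gentle tug.

```bash
python3 - <<'E'
from push import *
f0=np.array(F()); d=.0595; log=[]
bot.line_to(P(.076),max_speed=.05); d=.076
while d<.087:
    d+=.0005; bot.line_to(P(d),max_speed=.03); f=np.array(F())-f0; log.append((round(d*1e3,1),*f.round(1)))
    if f[0]>5: break
bot.hold(.3); print(np.round(np.array(F())-f0,1))
print([tuple(map(float,l)) for l in log],bot.current_clock(),bot.current_opening())
c=cam('wrist','w5'); cv2.imwrite('pics/w5v.png',cv2.resize(c['pixels'][40:190,190:390],(800,600),interpolation=cv2.INTER_CUBIC))
E
```

```text
[ 5.7  0.7 -2.3]
[(76.5, -0.4, 0.9, -0.8), (77.0, -0.5, 0.5, -0.1), (77.5, 0.5, 1.4, -0.4), (78.0, -1.1, 0.9, -0.4), (78.5, -0.8, 0.2, 0.1), (79.0, -0.7, 0.1, -1.3), (79.5, -0.2, 0.8, -1.0), (80.0, -0.5, 0.5, -0.2), (80.5, -0.5, 1.0, -0.3), (81.0, -0.8, 1.1, -0.2), (81.5, -0.5, 1.5, -0.0), (82.0, -0.6, 0.3, -0.4), (82.5, 1.4, 0.5, -0.6), (83.0, 3.1, 0.5, -1.7), (83.5, 5.7, 0.5, -1.8)] 23.8333 0.19217833791730998
```

View pics/w5v.png

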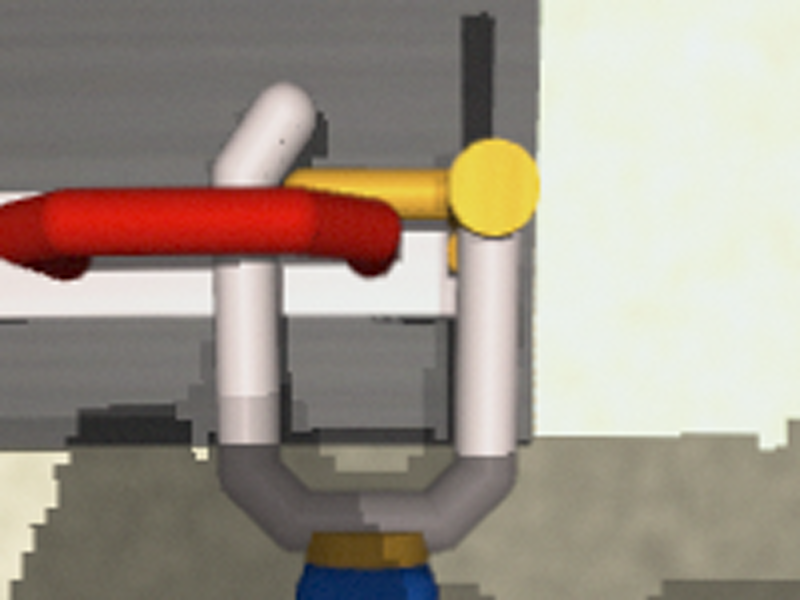

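The leg bears on the inside of the shut gate at 5.7 N. Now I'll ease off, lower with a force guard, release and retreat.

```bash
python3 - <<'E'
from push import *
bot.line_to(P(.077),max_speed=.03); bot.hold(.1); f0=np.array(F()); z=.007; log=[]
while z>.0025:
    z-=.0005; bot.line_to(P(.077,z),max_speed=.02); f=np.array(F())-f0; log.append((round(z*1e3,1),float(f[2].round(1))))
    if f[2]>3: break
bot.hold(.2); print(log,np.round(np.array(F())-f0,1),bot.current_clock())
bot.set_gripper(.5,20); bot.hold(.2); print('open',bot.current_opening(),np.round(F(),1))
bot.line_to(P(.077,.09),max_speed=.1)
e=P(.077,.16); bot.goto([e[0]-.05,e[1],.2],rot(psi)); bot.hold(.3)
print(bot.current_clock()); c=cam('wrist','w6'); s=cam('scene','s6')
cv2.imwrite('pics/w6v.png',np.hstack([cv2.resize(c['pixels'][20:300,180:380],(400,560)),cv2.resize(s['pixels'][130:270,280:380],(400,560),interpolation=cv2.INTER_CUBIC)]))
E
```

```text
[(6.5, -0.6), (6.0, -0.1), (5.5, 0.4), (5.0, -0.2), (4.5, -1.0), (4.0, 0.1), (3.5, 0.4), (3.0, 0.9), (2.5, 6.5)] [-2.1  0.1  6.4] 26.8
open 0.4972211786084946 [ 0.2  0.3 -0. ]
29.4583
```

View pics/w6v.png

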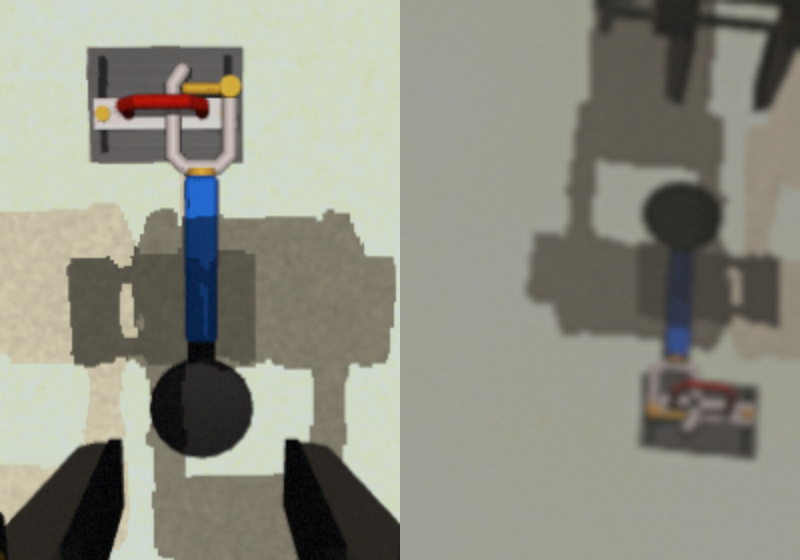

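The occluder lies flat, still clipped on the right leg with the gate shut, and the gripper is clear of it.

```bash
python3 -c "
from workcell import bot
print(bot.job_done())"
```

```text
the job is handed in; nothing more can be done
None
```

The occluder is clipped onto the D-ring's right leg: the gate snapped shut behind the leg, held a 5.7 N tug back, and the occluder was released flat on the table; the job is handed in at about 29.5 s.

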